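# Set and lock the board-holder leg in the test drawer

## Robot

A 7-joint arm with a two-finger parallel gripper is mounted at the origin on the work surface. World frame = base frame: x ahead of the robot, y to its left, z up, the work surface at z = 0. Lengths are in m, angles in rad, forces in N, time in s.
With the tool pointing down it reaches from about 0.425 to 0.95 m from the base axis. Payload 4.7 kg.
Tool frame: the origin (TCP) lies midway between the tips of the shut fingers; the grasp point (between the pads) lies 19 mm behind it (bot.hold_point_z is the distance from the TCP to the grasp point, in m); x points along the fingers, y is the direction in which the jaws open and shut, and the axes are right-handed (so a half turn about x gives the same grasp; the last joint's range is limited). The gripper opens to 85 mm and grips with 20 to 120 N. Pads are 22 mm wide; open, the fingers measure 114 mm over their backs; the gripper's body (76 mm by 85 mm) begins 54 mm behind the grasp point. The pads swing forward as they close: fully open they stand 13 mm farther back than shut.
Start: joints at [-1.357, 0.469, -0.049, 1.532, 0.024, 1.141, -0.082], TCP at [0.162, 0.655, 0.231] pointing down, gripper open.
Joint ranges: [-2.59, 2.59], [-0.33, 1.99], [-1.39, 1.29], [0.1, 2.45], [-1.04, 4.18], [0.21, 1.99], [-2.66, 2.66]. Speed limits (rad/s): [2.57, 2.57, 3.14, 3.14, 3.14, 3.14, 3.14].

## Interface

Orientations are given as a unit quaternion [x, y, z, w].
In Python, from plant import readout, cams, bot gives the robot as it stands.
- The arm moves only by the shell command python3 -m inch 'ROWS' [OPENING]. ROWS is JSON, a list of rows, each a list of 2 entries, a list of its own where there are three numbers: the shift along the tool's x, y, z in mm, then the turn, a rotation vector about the tool's x, y, z in degrees. A call has 1 to 8 rows; each row is the pose to reach, as a shift and turn from the pose commanded when the call began, along the tool's axes at that moment; what a row does not reach only later rows make up. A row lasts 1/8 s, in which the tool goes at most 62.5 mm and 10.7 degrees, less where a joint would pass 70% of its speed; a pose out of reach is approached as far as the arm can. A call with a gripper value outside its range is refused whole. OPENING is the finger opening in mm, from 0 to 85.4, set as the call begins (- or left out, the last holds). The fingers move at their own pace and stop on an object; the grip force is fixed at half the most. Time passes only in rows, so rows that repeat a pose let the fingers close. It gives the time, the measured TCP pose, the force and the opening at its end, in the units of the state.
- readout.get_state(): the state, without advancing time (a new reading comes with each control period).
- cams.get_image(name): name is "scene" or "top" or "wrist"; returns a dict with "color" (384x512x3 uint8, blue, green, red), "camera_matrix" (3x3 intrinsics, pixels), "dist" ([k1, k2, p1, p2, k3] as OpenCV has them; the pictures are not rectified), "origin" and "attitude" of the camera in the world. Camera axes: x right, y down, z forward; pixel columns grow to the right and rows downward; lengths in m; the calibration is good to about 2 mm. A picture is of the moment at which its call begins. There is no depth.
- bot.sign_off(): hands the job in, once; it reports no verdict.
The state is a dict: "time_s": time; "joints": joint angles; "dq": joint speeds; "joint_efforts": joint torques, N m; "eef_pos": TCP position; "eef_rot": TCP orientation; "wrist_force": force on the tool from outside, world axes, zero at the start; "moment": the same for the moment, N m; "gripper_width": finger opening in m.
Only numpy, scipy, OpenCV 4.12 (cv2) and the standard library are available. Lean on these libraries where they do the work, as an engineer would, in place of code of your own. Each camera call takes 0.05 s, during which the arm holds its last target.

## Task

Get the test drawer ready for the next power board: pull the drawer all the way out by its handle, draw the blue, sprung sliding leg of the board holder along its rail until its yellow pointer stands at the red index line, and, holding the leg there, press its red cam lever fully down flat. Never close the lever with the pointer away from the index line, and leave the other things on the bench where they are. Finish with the drawer still out and the locked leg gripped firmly between the fingers; do not let go of it.

Things in the scene. Friction and masses are not known exactly. Their poses are not given: they have to be found in the camera images.
- rack: The test drawer unit: a galvanised metal case 440 mm wide (y), 320 mm deep (x), 134 mm high, fixed on the bench. Origin: bottom edge of its front, mid-width, at bench height. Its axes serve for all its parts: x into the case, away from the robot's side; y left, seen from the robot; z up. The drawer opens along -x.
- drawer_handle (a point): Middle of the drawer's handle: a level round steel bar along y, 10 mm thick, 120 mm long between two end posts, 106 mm above the bench, its axis 42 mm in front of the face of the black drawer front, whose top edge is 131 mm above the bench. Axes as the unit's.
- drawer (a joint): How far the drawer is out: 0 shut, 0.18 m fully out against its stop. It runs with 3 N of friction (some more when moved fast) and stays where it is left.
- leg: The sliding leg: an upright post enamelled blue, 12 mm thick (y), 30 mm wide (x), 60 mm tall. Origin: centre of its foot, 50 mm above the bench; axes as the unit's. Its steel carriage below (38 mm in x, 44 mm in y) slides along y on a rail across the drawer, 85 mm behind the drawer front. A like, bare metal fixed leg stands at +y, 70 mm from where this one is parked, centre to centre. Nothing else is near but its lever.
- carriage (a joint): Travel of the leg with its carriage along -y: 0 parked (at every start), 0.16 m at the end stop. Until the lever clamps it a spring pulls it back along +y with 3 N when parked, 5 N at the far end.
- pointer (a point): Tip of the carriage's yellow pointer, over the white scale in front of the rail: 34 mm from the leg's centre along -x, at the leg's own y, 30 mm above the bench.
- index_line (a point): Middle of the red index line on the scale in the drawer: a bar 3 mm wide (y), 27 mm above the bench, with a red clip at its handle end. The leg is at its mark when the pointer is at this y in the unit's axes: 50 to 120 mm along -y from where it is parked.
- lever (a joint): Cam lever: 0 fully open (arm tipped up 0.87 rad), 0.87 rad fully closed (arm level). Closing takes some 4 to 8 N on the arm beside the leg, less farther out. It stays where it is left; closed it clamps the carriage to the rail against some 15 N.
- lever_pin (a point): Turning axis of the lever (a pin along y), at the arm's mid-width: 7 mm above the leg's foot, 8 mm behind the leg's centre (+x). The flat red arm runs from here along -x for 58 mm, beside the leg on its -y side, 9.5 to 23.5 mm from the leg's centre plane. A finger on the leg's -y face, lowered along the leg, presses the arm down.
- lever_end (a point): On the upper face of the arm near its free end, 49 mm from the pin. Closed, this face is level, 13 mm above the leg's foot and 47 mm below the leg's top. Fully open, it is 35 mm above the leg's foot at 8 mm in front (-x) of the leg's centre, and 41 mm at 13 mm in front.
- board_mid (a point): Bystander: a green power board with heatsink, coils and capacitors, 150 x 100 mm, 33 mm high, flat on the bench to the right of the unit. Point: middle of the board.
- capacitor_mid (a point): Bystander: a black capacitor can standing on the bench left of the unit, 65 mm across, 112 mm tall. Point: half-way up.
- choke_mid (a point): Bystander: a copper ring choke lying on the bench left of the unit, 60 mm across, 24 mm high. Point: half-way up.
- meter_mid (a point): Bystander: a yellow multimeter, 180 x 85 x 43 mm, lying on the bench in front of the unit, to the right. Point: its middle.

How it is judged:
On the way, in this order (a step that is already met when the one before it is completed fails the run):
1. the drawer is pulled fully out (within 15 mm of its stop) (value of joint drawer above 0.165 m), for 0.2 s.
2. the fingers hold the leg with its pointer within 4 mm of the index line, the lever still up (less than 0.35 rad closed) (y of pointer in the frame of index_line between -0.004 and 0.004 m and value of joint lever below 0.35 rad and contact force between the fingers and leg above 1 N), for 0.2 s.
3. the lever is fully closed (beyond 0.80 rad) with the pointer within 4 mm of the index line (y of pointer in the frame of index_line between -0.004 and 0.004 m and value of joint lever above 0.8 rad), for 0.2 s.
At the end, for the whole second after the job is handed in: Through the last second the drawer is within 15 mm of its stop, the pointer within 4 mm of the index line along the rail, the lever closed beyond 0.80 of its 0.87 rad, the leg at rest and gripped by the fingers with more than 5 N, and each bystander within 30 mm of where it started (all of step 3 and value of joint drawer above 0.165 m and contact force between the fingers and leg above 5 N and linear speed of leg below 0.01 m/s and distance of each of board_mid, capacitor_mid, choke_mid, meter_mid from where it was at the start of the episode below 0.03 m); the arm keeps its last pose, push and grip.
It fails at once if the lever is closed (beyond 0.6 rad) with the pointer more than 6 mm off the index line (value of joint lever above 0.6 rad and not (y of pointer in the frame of index_line between -0.006 and 0.006 m)).
It fails at once if the board is shifted by more than 30 mm (distance of board_mid from where it was at the start of the episode above 0.03 m).
It fails at once if the capacitor is shifted by more than 30 mm (distance of capacitor_mid from where it was at the start of the episode above 0.03 m).
It fails at once if the choke is shifted by more than 30 mm (distance of choke_mid from where it was at the start of the episode above 0.03 m).
It fails at once if the meter is shifted by more than 30 mm (distance of meter_mid from where it was at the start of the episode above 0.03 m).
It also fails if it takes over 54 s, if anything falls off the work surface, if the arm or the gripper's body presses on something with over 40 N, if the wrist force passes 120 N, or if a joint passes its speed limit or range.

## Working session

There is one attempt and no reset: what is moved stays moved. The work goes in short steps, Python scripts to look and compute and a shell command to move; the robot and the scene stay as the last step left them, time stands still between calls to the robot, and variables do not carry over. Pictures are saved under pics/ and viewed, and the job is handed in when it is done.

```bash
ls; mkdir -p pics; cat > h.py <<'E'
import numpy as np,cv2
from scipy.spatial.transform import Rotation as R
from plant import readout,cams,bot
def snap(name,fn):
    im=cams.get_image(name); cv2.imwrite('pics/'+fn,im['color']); 
    np.save('pics/'+fn+'.npy',{k:v for k,v in im.items()},allow_pickle=True); return im
def load(fn): return np.load('pics/'+fn+'.npy',allow_pickle=True).item()
def att(im):
    a=np.array(im['attitude'],float)
    return a if a.shape==(3,3) else R.from_quat(a).as_matrix()
def ray(im,u,v):
    p=cv2.undistortPoints(np.array([[[u,v]]],float),np.array(im['camera_matrix']),np.array(im['dist']))[0,0]
    return np.array(im['origin']),att(im)@np.array([p[0],p[1],1.])
def at_z(im,u,v,z):
    o,d=ray(im,u,v); return o+d*(z-o[2])/d[2]
def proj(im,P):
    A=att(im); rv=cv2.Rodrigues(A.T)[0]; t=-A.T@np.array(im['origin'])
    return cv2.projectPoints(np.array(P,float).reshape(-1,1,3),rv,t,np.array(im['camera_matrix']),np.array(im['dist']))[0][:,0]
E
python3 - <<'E'
from h import *
for n in('scene','top','wrist'):
    im=snap(n,n+'0.png'); print(n,im['origin'],im['attitude'],im['camera_matrix'])
print(readout.get_state())
E
```

```text
pics
scene [0.91750532 0.42484543 0.99327536] [ 0.3238944   0.90551764 -0.25936078 -0.0886691 ] [[347.37550667   0.         252.04891423]
 [  0.         347.37550667 187.2051863 ]
 [  0.           0.           1.        ]]
top [ 0.35381093 -0.00521893  1.03154544] [-0.67649226  0.7284629  -0.07740268  0.07555701] [[383.97421921   0.         257.61334534]
 [  0.         383.97421921 196.6829908 ]
 [  0.           0.           1.        ]]
wrist [0.08437994 0.67534347 0.37414302] [0.77740567 0.60843515 0.09747471 0.12627653] [[301.02181086   0.         257.67275047]
 [  0.         301.02181086 189.3755969 ]
 [  0.           0.           1.        ]]
{'time_s': 0.15, 'joints': array([-1.35687469,  0.46925298, -0.04860192,  1.53340653,  0.02410163,
        1.14101494, -0.08231165]), 'dq': array([ 0.0003649 , -0.00246567, -0.00136144, -0.00301598, -0.00087118,
       -0.00052758,  0.00117712]), 'joint_efforts': array([ 4.44573798e-04, -5.10763621e+01, -4.69624344e-02, -2.37978494e+01,
        1.07253017e-02,  5.40360779e-03,  2.63238383e-05]), 'eef_pos': array([0.16217056, 0.65477103, 0.23051019]), 'eef_rot': array([ 0.08510557,  0.70195032, -0.08615925,  0.70185424]), 'wrist_force': array([0.22819018, 0.70031556, 0.33516612]), 'moment': array([-0.07445715,  0.0407378 , -0.03108157]), 'gripper_width': 0.08542289433921084}
```

View pics/scene0.png

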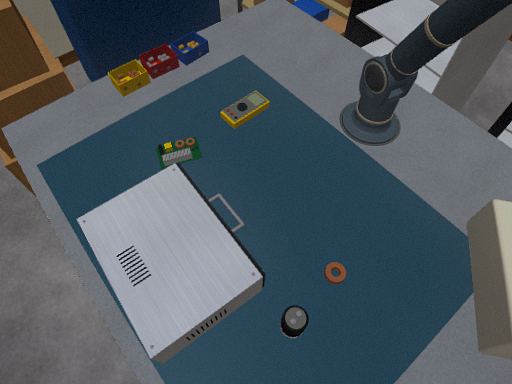

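View pics/top0.png

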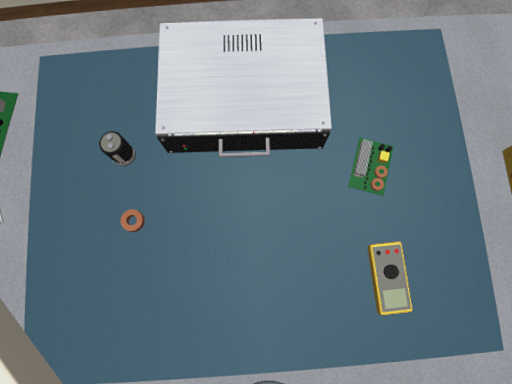

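View pics/wrist0.png

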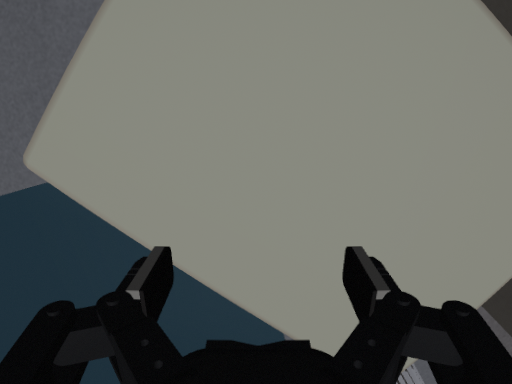

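The scene view shows the case at (80-262,165-360) with its handle at about (227,212), the meter at (245,108), the board at (180,150), the choke at (335,272) and the can at (294,320). The top view shows the case front at row ~132, the handle bar from (220,154) to (269,153), and a cream object at lower left beside the gripper.

```bash
python3 - <<'E'
from h import *
im=load('top0.png'); s=load('scene0.png')
for u,v in[(157,132),(329,130),(160,23),(324,20)]: print('case',at_z(im,u,v,.134).round(4))
for u,v in[(220,155),(269,153)]: print('handle',at_z(im,u,v,.106).round(4))
for u,v in[(79,219),(175,166),(262,276),(152,355)]: print('scene',at_z(s,u,v,.134).round(4))
for u,v in[(211,197),(241,227)]: print('handle scene',at_z(s,u,v,.106).round(4))
c=cv2.resize(im['color'][90:190,140:350],None,fx=3.8,fy=3.8,interpolation=cv2.INTER_CUBIC);cv2.imwrite('pics/c1.png',c)
c=cv2.resize(s['color'][150:300,160:290],None,fx=4,fy=4,interpolation=cv2.INTER_CUBIC);cv2.imwrite('pics/c2.png',c)
# base-ish cream corners
for z in(0,.1,.2): print(z,at_z(im,0,300,z).round(3),at_z(im,62,383,z).round(3))
for z in(0,.1,.2): print(z,[at_z(s,u,v,z).round(2) for u,v in [(497,200),(472,225),(480,350)]])
st=readout.get_state();print(R.from_quat(st['eef_rot']).as_matrix().round(3))
w=load('wrist0.png');print('hand cam',(R.from_quat(st['eef_rot']).as_matrix().T@(np.array(w['origin'])-st['eef_pos'])).round(4))
E
```

```text
case [0.7354 0.2242 0.134 ]
case [ 0.7079 -0.2051  0.134 ]
case [1.0521 0.2138 0.134 ]
case [ 1.026  -0.2299  0.134 ]
handle [0.6723 0.0719 0.106 ]
handle [ 0.6682 -0.0523  0.106 ]
scene [ 1.0263 -0.2197  0.134 ]
scene [ 0.718  -0.1999  0.134 ]
scene [0.7325 0.2279 0.134 ]
scene [1.0454 0.2112 0.134 ]
handle scene [ 0.6897 -0.0565  0.106 ]
handle scene [0.6816 0.0765 0.106 ]
0 [0.348 0.696 0.   ] [0.13 0.52 0.  ]
0.1 [0.349 0.628 0.1  ] [0.152 0.469 0.1  ]
0.2 [0.349 0.56  0.2  ] [0.173 0.418 0.2  ]
0 [array([-0.07,  0.51,  0.  ]), array([0.08, 0.5 , 0.  ]), array([0.39, 0.73, 0.  ])]
0.1 [array([0.03, 0.5 , 0.1 ]), array([0.16, 0.49, 0.1 ]), array([0.44, 0.7 , 0.1 ])]
0.2 [array([0.13, 0.49, 0.2 ]), array([0.25, 0.49, 0.2 ]), array([0.49, 0.67, 0.2 ])]
[[-0.     0.24   0.971]
 [-0.001  0.971 -0.24 ]
 [-1.    -0.001  0.   ]]
hand cam [-0.1436  0.0011 -0.0804]
```

```bash
python3 -c "
import plant,inspect;from plant import bot;print([a for a in dir(bot) if a[0]!='_'], bot.hold_point_z)"
```

```text
['MotionError', 'hold_point_z', 'sign_off'] 0.0187
```

View pics/c1.png

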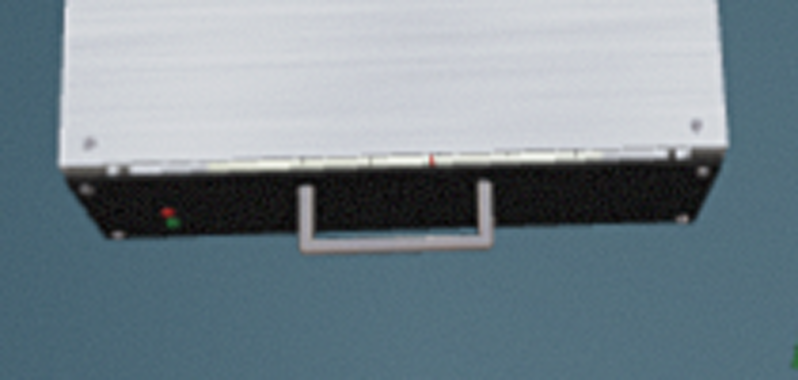

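View pics/c2.png

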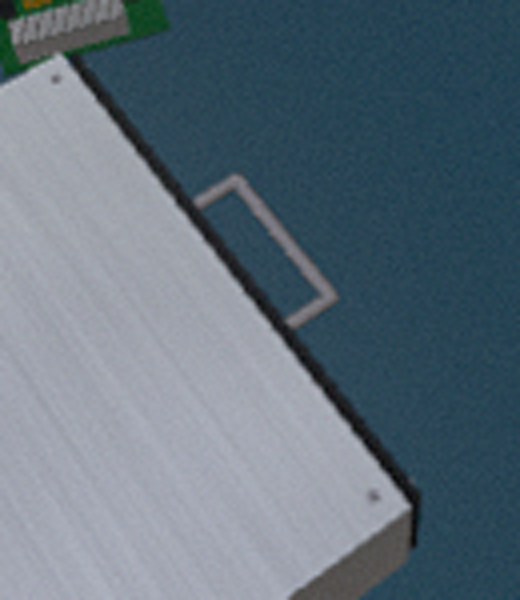

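```bash
python3 - <<'E'
from h import *
from scipy.optimize import least_squares
im=load('top0.png'); s=load('scene0.png')
B=np.array([[0,.22,.134],[0,-.22,.134],[.32,.22,.134],[.32,-.22,.134]])
def H(f): return np.array([[f-.042,.06,.106],[f-.042,-.06,.106]])
T=np.array([(155.4,133.6),(331,128.3),(160,23),(324,20),(220.4,153.8),(267.3,152.8)])
S=np.array([(262.6,276.6),(175.1,163.4),(152,358),(78,219),(242.6,223.9),(219.1,194.6)])
def W(p):
    P=np.vstack([B,H(p[3])]);c,q=np.cos(p[2]),np.sin(p[2])
    return np.c_[p[0]+c*P[:,0]-q*P[:,1],p[1]+q*P[:,0]+c*P[:,1],P[:,2]]
def f(p,): return np.r_[(proj(im,W(p))-T).ravel(),(proj(s,W(p))-S).ravel()]
r=least_squares(f,[.72,0,0,0],loss='soft_l1');print(r.x,np.degrees(r.x[2]));print(f(r.x).reshape(-1,2).round(1));print(W(r.x).round(4))
E
```

```text
[ 0.72088413  0.0095535  -0.04699441 -0.00807294] -2.6925815197741216
[[-0.4  0.1]
 [-0.1  0.6]
 [-0.2  0.4]
 [-1.9 -1.2]
 [-0.4  0.7]
 [ 0.   0.4]
 [ 0.1 -0.5]
 [ 0.2 -0.8]
 [-1.3 -0.3]
 [-1.1 -0.6]
 [-0.4  0.3]
 [-0.5  0.3]]
[[ 0.7312  0.2293  0.134 ]
 [ 0.7105 -0.2102  0.134 ]
 [ 1.0509  0.2143  0.134 ]
 [ 1.0302 -0.2252  0.134 ]
 [ 0.6737  0.0718  0.106 ]
 [ 0.668  -0.048   0.106 ]]
```

```bash
cat >> h.py <<'E'
# rack frame estimate
RX,RY,RYAW=.7209,.0096,-.0470
def rack(p,yaw=None):
    c,s=np.cos(RYAW),np.sin(RYAW); return np.array([RX+c*p[0]-s*p[1],RY+s*p[0]+c*p[1],p[2]])
def torack(P):
    c,s=np.cos(RYAW),np.sin(RYAW); d=np.array(P)-[RX,RY,0]; return np.array([c*d[0]+s*d[1],-s*d[0]+c*d[1],d[2]])
def plan(P,yaw=None):
    st=readout.get_state(); A=R.from_quat(st['eef_rot']).as_matrix()
    sh=A.T@(np.array(P)-st['eef_pos'])*1000
    if yaw is None: t=np.zeros(3)
    else:
        x=np.array([0,0,-1.]);y=np.array([np.cos(yaw),np.sin(yaw),0]);D=np.c_[x,y,np.cross(x,y)]
        t=np.degrees(R.from_matrix(A.T@D).as_rotvec())
    print('t',st['time_s'],'shift',sh.round(1),'turn',t.round(2),'F',st['wrist_force'].round(1),'w',round(st['gripper_width']*1000,1),'tcp',st['eef_pos'].round(4),'rack',torack(st['eef_pos']).round(4))
E
python3 -c "
from h import *
print(rack([-.05,0,.1]))
plan(rack([-.05,0,.25]),RYAW)"
```

```text
[0.67095521 0.01194913 0.1       ]
t 0.15 shift [ -18.7 -501.7  648.4] turn [7.878e+01 6.000e-02 7.000e-02] F [0.2 0.7 0.3] w 85.4 tcp [0.1622 0.6548 0.2305] rack [-0.5884  0.6182  0.2305]
```

```bash
python3 -m inch '[[[-50,0,0],[0,0,0]],[[-70,-40,50],[8,0,0]],[[-70,-80,100],[16,0,0]],[[-70,-120,150],[24,0,0]],[[-70,-160,200],[32,0,0]],[[-70,-200,250],[40,0,0]],[[-70,-240,300],[48,0,0]],[[-70,-280,350],[54,0,0]]]' 40
python3 -c "
from h import *
plan(rack([-.05,0,.22]),RYAW)"
```

```text
time_s: 1.15
eef_pos: [0.4272, 0.3082, 0.3013]
eef_rot: [0.396, 0.586, -0.396, 0.586]
wrist_force: [1.1, 0.0, 0.2]
gripper_width: 0.04
t 1.15 shift [ 81.2 115.7 365.8] turn [ 2.459e+01 -2.000e-02 -0.000e+00] F [1.1 0.  0.2] w 40.0 tcp [0.4272 0.3082 0.3013] rack [-0.3074  0.2845  0.3013]
```

```bash
python3 -m inch '[[[10,15,46],[4,0,0]],[[20,30,92],[8,0,0]],[[30,45,138],[12,0,0]],[[40,60,184],[15,0,0]],[[50,75,230],[18,0,0]],[[60,90,276],[21,0,0]],[[70,102,322],[24.6,0,0]],[[81,115.7,365.8],[24.6,0,0]]]'
python3 -m inch '[[[0,0,0],[0,0,0]],[[0,0,0],[0,0,0]]]'
python3 -c "
from h import *
plan(rack([-.05,0,.094]),RYAW); snap('wrist','w1.png');snap('top','t1.png')
im=load('w1.png');print(proj(im,[rack([-.05,y,.106]) for y in(-.06,.06)]))"
```

```text
time_s: 2.15
eef_pos: [0.6719, 0.0135, 0.2196]
eef_rot: [-0.511, -0.489, 0.511, -0.489]
wrist_force: [0.2, 0.9, 1.1]
gripper_width: 0.0399
time_s: 2.4
eef_pos: [0.6708, 0.0154, 0.2198]
eef_rot: [-0.511, -0.49, 0.511, -0.489]
wrist_force: [0.3, 0.1, 0.5]
gripper_width: 0.0397
t 2.4 shift [125.8   0.5   3.5] turn [ 0.21 -0.04  0.07] F [0.3 0.1 0.5] w 39.7 tcp [0.6708 0.0154 0.2198] rack [-0.0503  0.0034  0.2198]
[[257.25286738 248.11004553]
 [257.66925451 121.59376114]]
```

View pics/w1.png

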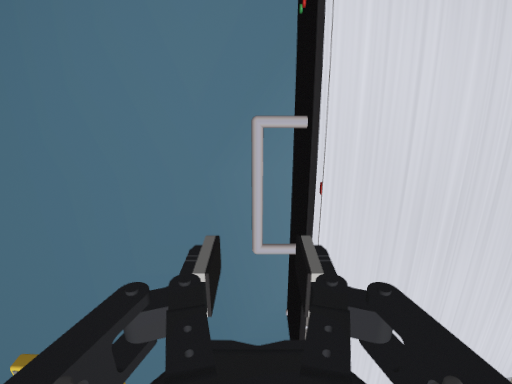

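The wrist view shows the bar at column ~258 (rows 121-248), where it was predicted and centred between the fingers. Lowering now.

```bash
python3 -m inch '[[[40,0,1],[0,0,0]],[[80,0,2],[0,0,0]],[[110,0,3],[0,0,0]],[[124,0,3],[0,0,0]],[[124,0,3],[0,0,0]]]'
python3 -m inch '[[[0,0,0],[0,0,0]],[[0,0,0],[0,0,0]],[[0,0,0],[0,0,0]],[[0,0,0],[0,0,0]]]' 0
python3 -c "
from h import *
plan(rack([-.05,0,.094]),RYAW); plan(rack([-.237,0,.094]),RYAW)"
```

```text
time_s: 3.12
eef_pos: [0.6707, 0.0127, 0.0961]
eef_rot: [-0.51, -0.49, 0.511, -0.489]
wrist_force: [0.7, -1.1, 1.1]
gripper_width: 0.0398
time_s: 3.62
eef_pos: [0.6715, 0.0118, 0.0979]
eef_rot: [0.511, 0.489, -0.51, 0.489]
wrist_force: [-2.9, 1.2, 5.5]
gripper_width: 0.0075
t 3.625 shift [ 3.9 -0.6 -0.1] turn [ 0.19 -0.06 -0.08] F [-2.9  1.2  5.5] w 7.5 tcp [0.6715 0.0118 0.0979] rack [-0.0494 -0.0001  0.0979]
t 3.625 shift [   3.7 -187.6   -0.7] turn [ 0.19 -0.06 -0.08] F [-2.9  1.2  5.5] w 7.5 tcp [0.6715 0.0118 0.0979] rack [-0.0494 -0.0001  0.0979]
```

```bash
python3 -m inch '[[[0,0,0],[0,0,0]],[[6,0,0],[0,0,0]],[[12,0,0],[0,0,0]]]' 22
python3 -m inch '[[[0,0,0],[0,0,0]],[[0,0,0],[0,0,0]],[[0,0,0],[0,0,0]]]' 0
python3 -c "
from h import *
plan(rack([-.233,0,.085]),RYAW)"
```

```text
time_s: 4.0
eef_pos: [0.6709, 0.0116, 0.0837]
eef_rot: [-0.511, -0.489, 0.511, -0.489]
wrist_force: [-7.5, 0.6, 21.4]
gripper_width: 0.0221
time_s: 4.38
eef_pos: [0.6711, 0.0116, 0.0835]
eef_rot: [-0.511, -0.489, 0.511, -0.489]
wrist_force: [3.3, -0.8, -6.5]
gripper_width: 0.0078
t 4.375 shift [  -1.5 -183.1   -0.9] turn [0.18 0.02 0.  ] F [ 3.3 -0.8 -6.5] w 7.8 tcp [0.6711 0.0116 0.0835] rack [-0.0499 -0.0003  0.0835]
```

```bash
python3 -m inch '[[[0,-10,0],[0,0,0]],[[0,-25,0],[0,0,0]],[[0,-45,0],[0,0,0]],[[0,-65,-0.3],[0,0,0]],[[0,-85,-0.4],[0,0,0]],[[0,-105,-0.5],[0,0,0]],[[0,-125,-0.6],[0,0,0]],[[0,-140,-0.7],[0,0,0]]]'
python3 -m inch '[[[0,-10,0],[0,0,0]],[[0,-20,0],[0,0,0]],[[0,-30,0],[0,0,0]],[[0,-37,0],[0,0,0]],[[0,-40,0],[0,0,0]],[[0,-40,0],[0,0,0]]]'
python3 -c "
from h import *
plan(rack([-.233,0,.085]),RYAW);snap('top','t2.png');snap('scene','s2.png')"
```

```text
time_s: 5.38
eef_pos: [0.5298, 0.0179, 0.0835]
eef_rot: [-0.51, -0.489, 0.511, -0.489]
wrist_force: [3.8, -1.3, -12.9]
gripper_width: 0.0086
time_s: 6.12
eef_pos: [0.4945, 0.0195, 0.0837]
eef_rot: [0.512, 0.486, -0.509, 0.491]
wrist_force: [13.6, -4.9, -36.0]
gripper_width: 0.0076
t 6.125 shift [-1.4 -6.3 -0.8] turn [ 0.17  0.12 -0.47] F [ 13.6  -4.9 -36. ] w 7.6 tcp [0.4945 0.0195 0.0837] rack [-0.2266 -0.0008  0.0837]
```

View pics/t2.png

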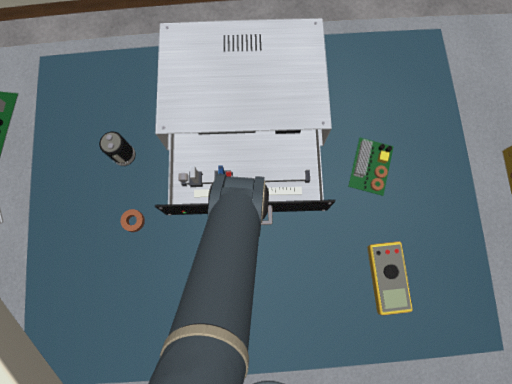

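View pics/s2.png

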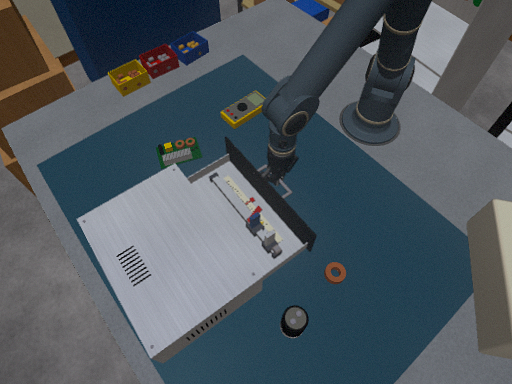

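The drawer is pulled out (front at row ~207 in the top view, TCP travel 177 mm, with force building against the stop). I'll release and rise.

```bash
python3 -m inch '[[[0,3,0],[0,0,0]],[[0,3,0],[0,0,0]],[[0,3,0],[0,0,0]]]' 40
python3 -m inch '[[[-30,0,0],[0,0,0]],[[-80,0,0],[0,0,0]],[[-130,0,0],[0,0,0]],[[-170,0,0],[0,0,0]],[[-190,0,0],[0,0,0]]]'
python3 -c "
from h import *
plan(rack([-.2,0,.28]),RYAW+np.pi/2);snap('top','t3.png');snap('scene','s3.png');snap('wrist','w3.png')
print(readout.get_state()['joints'].round(2))
for n,b in(('t3',(150,110,340,225)),('s3',(150,140,330,275))):
    c=load(n+'.png')['color'][b[1]:b[3],b[0]:b[2]];cv2.imwrite('pics/'+n+'c.png',cv2.resize(c,None,fx=4.2,fy=4.2,interpolation=cv2.INTER_CUBIC))
"
```

```text
time_s: 6.6
eef_pos: [0.4951, 0.0208, 0.0855]
eef_rot: [0.512, 0.489, -0.51, 0.489]
wrist_force: [-1.0, 1.3, 1.5]
gripper_width: 0.0397
time_s: 7.22
eef_pos: [0.4956, 0.0202, 0.2777]
eef_rot: [0.513, 0.488, -0.509, 0.49]
wrist_force: [-0.3, 0.4, -0.8]
gripper_width: 0.0401
t 7.225 shift [-2.2 25.6  0.1] turn [-89.81   0.13  -0.37] F [-0.3  0.4 -0.8] w 40.1 tcp [0.4956 0.0202 0.2777] rack [-0.2256  0.      0.2777]
[-0.63  0.13  0.56  1.92 -0.08  1.11 -0.08]
```

View pics/t3c.png

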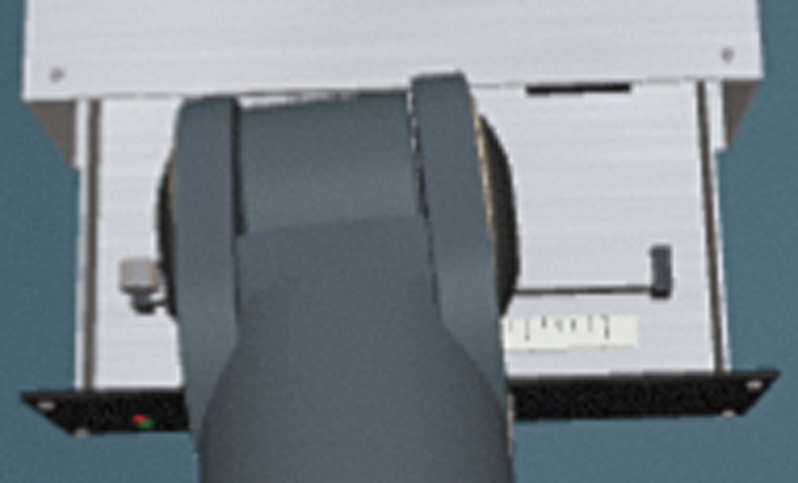

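View pics/s3c.png

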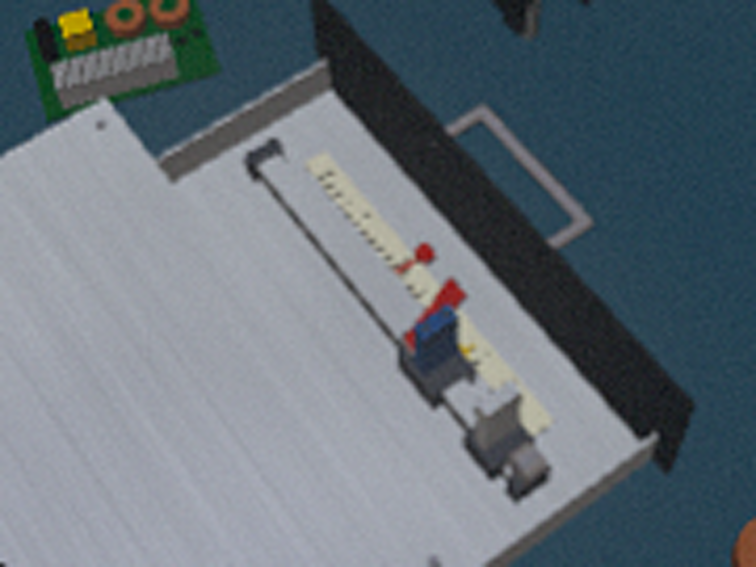

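View pics/w3.png

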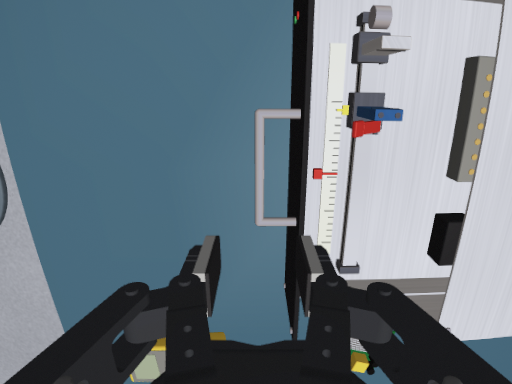

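The wrist view shows the red index line (clip at (317,173), line at ~(328,173)), the yellow pointer at ~(344,110), the leg at (386,114), the lever at (367,129), the fixed leg at (390,43), and the handle from (258,113) to (258,222).

```bash
python3 - <<'E'
from h import *
im=load('w3.png')
c=cv2.resize(im['color'][20:200,290:420],None,fx=4,fy=4,interpolation=cv2.INTER_CUBIC)[:,:];c=cv2.resize(c,(433,600));cv2.imwrite('pics/w3c.png',c)
s=load('s3.png')
for n,u,v,z in[('h1',259,113,.106),('h2',259,222,.106)]: print(n,torack(at_z(im,u,v,z)).round(4))
for n,u,v,z in[('index',330,173.5,.027),('ptr',341,110.5,.03),('legtop',402,114.5,.11)]: print(n,torack(at_z(im,u,v,z)).round(4))
E
```

```text
h1 [-0.2222  0.0601  0.106 ]
h2 [-0.2216 -0.0615  0.106 ]
index [-0.1241 -0.0253  0.027 ]
ptr [-0.1167  0.0589  0.03  ]
legtop [-0.0745  0.0607  0.11  ]
```

View pics/w3c.png

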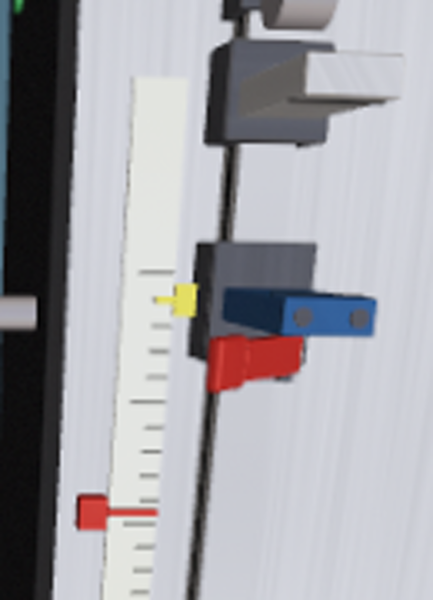

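```bash
python3 - <<'E'
from h import *
im=load('w3.png');s=load('s3.png');s0=load('scene0.png')
for u,v in[(287.7,193),(265,165.9)]: print('hs',torack(at_z(s,u,v,.106)).round(4))
for u,v in[(242.6,223.9),(219.1,194.6)]: print('hs0',torack(at_z(s0,u,v,.106)).round(4))
for n,u,v,z in[('index',329.6,173.4,.027),('ptr',337,109.8,.03),('legtop',389,114.6,.11)]: print(n,torack(at_z(im,u,v,z)).round(4))
# scene: pointer & index & legtop
for n,u,v,z in[('ptr',150+462/4.2,140+349/4.2,.03),('idx',150+404/4.2,140+268/4.2,.027),('legtop',150+435/4.2,140+320/4.2,.11)]: print('S',n,torack(at_z(s,u,v,z)).round(4))
E
```

```text
hs [-0.2184  0.0577  0.106 ]
hs [-0.2247 -0.0608  0.106 ]
hs0 [-0.0517  0.0599  0.106 ]
hs0 [-0.0519 -0.06    0.106 ]
index [-0.1246 -0.0251  0.027 ]
ptr [-0.1219  0.0597  0.03  ]
legtop [-0.0884  0.0603  0.11  ]
S ptr [-0.1156  0.0584  0.03  ]
S idx [-0.1224 -0.0231  0.027 ]
S legtop [-0.0898  0.0605  0.11  ]
```

```bash
python3 -m inch '[[[0,0,0],[-10,0,0]],[[0,0,0],[-20,0,0]],[[0,0,0],[-30,0,0]],[[0,0,0],[-40,0,0]],[[-1,10,0],[-50,0,0]],[[-1,20,0],[-60,0,0]],[[-2,30,0],[-70,0,0]],[[-2,40,0],[-80,0,0]]]'
python3 -m inch '[[[0,0,0],[-5,0,0]],[[0,0,0],[-9.8,0,0]],[[0,0,0],[-9.8,0,0]],[[0,0,0],[-9.8,0,0]]]'
python3 -c "
from h import *
plan(rack([-.086,.06,.22]),RYAW+np.pi/2);snap('wrist','w4.png');snap('top','t4.png')
print(readout.get_state()['joints'].round(2))
"
```

```text
time_s: 8.38
eef_pos: [0.5339, 0.0184, 0.2748]
eef_rot: [0.075, 0.704, -0.075, 0.702]
wrist_force: [-0.1, -0.3, -0.9]
gripper_width: 0.0401
time_s: 8.88
eef_pos: [0.5338, 0.0183, 0.2755]
eef_rot: [0.017, 0.707, -0.017, 0.706]
wrist_force: [0.5, -0.6, -0.0]
gripper_width: 0.0402
t 8.875 shift [ 55.4  60.2 101.2] turn [-0.09 -0.07  0.01] F [ 0.5 -0.6 -0. ] w 40.2 tcp [0.5338 0.0183 0.2755] rack [-1.873e-01 -1.000e-04  2.755e-01]
[-0.45  0.2   0.4   1.83 -0.09  1.13  1.5 ]
```

View pics/w4.png

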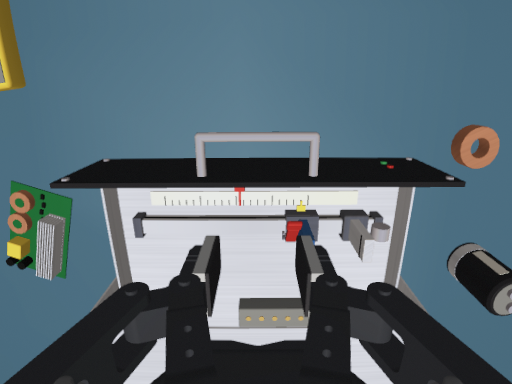

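View pics/t4.png

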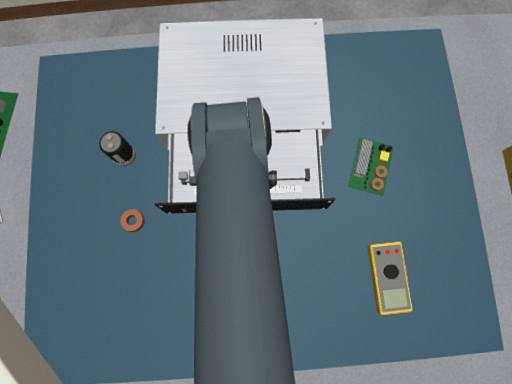

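The wrist view now shows the handle bar at row ~137, the index line at (240,198), the pointer at (300,207), and the leg with its red lever at (298,230).

```bash
python3 - <<'E'
from h import *
im=load('w4.png')
c=cv2.resize(im['color'][120:270,190:390],None,fx=4,fy=4,interpolation=cv2.INTER_CUBIC);cv2.imwrite('pics/w4c.png',c)
for n,u,v,z in[('h1',314,137,.106),('h2',201,138,.106),('index',240,198,.027),('ptr',300.5,204,.03)]: print(n,torack(at_z(im,u,v,z)).round(4))
E
```

```text
h1 [-0.2211  0.0595  0.106 ]
h2 [-0.2203 -0.0583  0.106 ]
index [-0.1251 -0.0239  0.027 ]
ptr [-0.1172  0.06    0.03  ]
```

View pics/w4c.png

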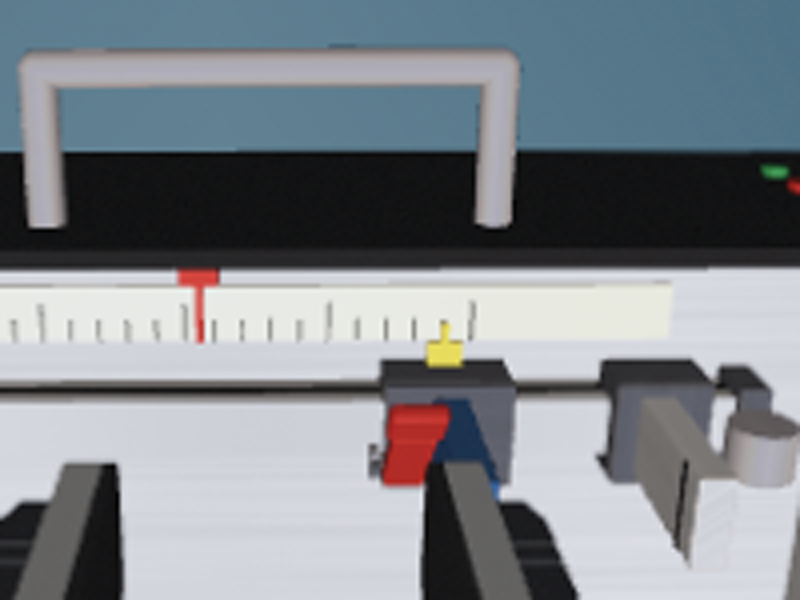

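Drawer travel measures about 171 mm in the images, against 177 mm by the arm. The limit is 165 mm, so I'll seat it firmly on its stop by hooking the handle with closed fingers.

```bash
python3 -m inch '[[[40,0,-10],[0,0,0]],[[90,0,-10.5],[0,0,0]],[[130,0,-10.5],[0,0,0]],[[165,0,-10.5],[0,0,0]],[[183,0,-10.5],[0,0,0]],[[183,0,-10.5],[0,0,0]]]' 0
python3 -c "
from h import *
plan(rack([-.198,.0,.092]),RYAW+np.pi/2)
"
```

```text
time_s: 9.72
eef_pos: [0.5227, 0.0188, 0.092]
eef_rot: [0.017, 0.708, -0.017, 0.706]
wrist_force: [0.2, 0.4, 0.0]
gripper_width: 0.0003
t 9.725 shift [0.  0.1 0.4] turn [-0.03 -0.18  0.04] F [0.2 0.4 0. ] w 0.3 tcp [0.5227 0.0188 0.092 ] rack [-1.984e-01 -1.000e-04  9.200e-02]
```

```bash
python3 -m inch '[[[0,0,-4],[0,0,0]],[[0,0,-8],[0,0,0]],[[0,0,-11],[0,0,0]],[[0,0,-11],[0,0,0]]]'; python3 -m inch '[[[0,0,-2],[0,0,0]],[[0,0,-4],[0,0,0]],[[0,0,-4],[0,0,0]]]';python3 -m inch '[[[0,0,-2],[0,0,0]],[[0,0,-4],[0,0,0]],[[0,0,-4],[0,0,0]]]'
```

```text
time_s: 10.22
eef_pos: [0.5136, 0.0194, 0.0941]
eef_rot: [0.017, 0.706, -0.017, 0.708]
wrist_force: [2.0, -0.1, 1.8]
gripper_width: 0.0
time_s: 10.6
eef_pos: [0.5103, 0.0196, 0.094]
eef_rot: [0.017, 0.706, -0.017, 0.708]
wrist_force: [3.8, 0.4, 2.2]
gripper_width: -0.0001
time_s: 10.98
eef_pos: [0.5102, 0.0196, 0.0943]
eef_rot: [0.017, 0.703, -0.017, 0.711]
wrist_force: [13.7, -0.4, -6.0]
gripper_width: -0.0
```

The drawer stopped hard (13.7 N) after about 4 mm more, so it's on its stop. I'll back off and go above the leg.

```bash
python3 -m inch '[[[0,0,8],[0,0,0]],[[0,0,16],[0,0,0]],[[-40,0,16],[0,0,0]],[[-100,0,16],[0,0,0]],[[-160,0,16],[0,0,0]],[[-180,0,16],[0,0,0]]]' 
python3 -c "
from h import *
plan(rack([-.088,.06,.2]),RYAW+np.pi/2);snap('wrist','w5.png');
im=load('w5.png');c=cv2.resize(im['color'][100:300,170:400],None,fx=3,fy=3,interpolation=cv2.INTER_CUBIC);cv2.imwrite('pics/w5c.png',c)"
```

```text
time_s: 11.72
eef_pos: [0.5214, 0.0188, 0.2766]
eef_rot: [0.017, 0.706, -0.016, 0.708]
wrist_force: [-0.0, -0.2, -0.4]
gripper_width: -0.0002
t 11.725 shift [ 77.1  60.1 111.4] turn [-0.03  0.2  -0.08] F [-0.  -0.2 -0.4] w -0.2 tcp [0.5214 0.0188 0.2766] rack [-1.997e-01 -2.000e-04  2.766e-01]
```

View pics/w5c.png

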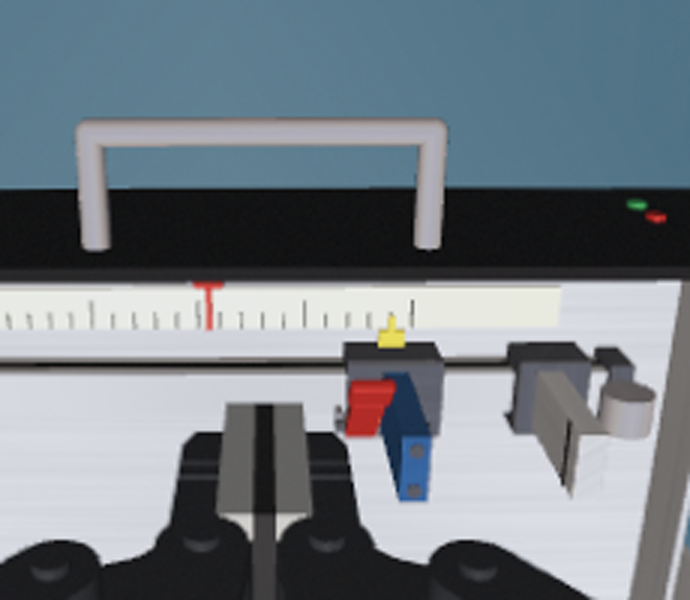

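```bash
python3 - <<'E'
from h import *
im=load('w5.png')
f=lambda a,b:(170+(a+.5)/3-.5,100+(b+.5)/3-.5)
for n,p,z in[('h1',f(92,133),.106),('h2',f(430,133),.106),('index',f(209,310),.027),('ptr',f(392,317),.03),('legtop',f(414.5,468),.11)]: print(n,torack(at_z(im,*p,z)).round(4))
E
```

```text
h1 [-0.2255 -0.0594  0.106 ]
h2 [-0.2254  0.0592  0.106 ]
index [-0.1285 -0.0247  0.027 ]
ptr [-0.126   0.0605  0.03  ]
legtop [-0.0937  0.0601  0.11  ]
```

```bash
python3 -m inch '[[[0,15,27],[0,0,0]],[[10,30,54],[0,0,0]],[[35,45,80],[0,0,0]],[[65,60,107],[0,0,0]],[[95,60,107],[0,0,0]],[[120,60,107],[0,0,0]],[[130,60,107],[0,0,0]],[[130,60,107],[0,0,0]]]' 36
python3 -c "
from h import *
plan(rack([-.092,.06,.097]),RYAW+np.pi/2);snap('wrist','w6.png');snap('scene','s6.png')
im=load('w6.png');c=cv2.resize(im['color'][170:384,100:420],None,fx=2.5,fy=2.5,interpolation=cv2.INTER_CUBIC);cv2.imwrite('pics/w6c.png',c)
im=load('s6.png');c=cv2.resize(im['color'][150:300,180:330],None,fx=4,fy=4,interpolation=cv2.INTER_CUBIC);cv2.imwrite('pics/s6c.png',c)"
```

```text
time_s: 12.78
eef_pos: [0.6295, 0.0737, 0.1422]
eef_rot: [0.017, 0.708, -0.017, 0.706]
wrist_force: [0.4, 0.1, 0.3]
gripper_width: 0.0356
t 12.775 shift [45.1  0.3  2.4] turn [-0.03 -0.16  0.03] F [0.4 0.1 0.3] w 35.6 tcp [0.6295 0.0737 0.1422] rack [-0.0943  0.0597  0.1422]
```

View pics/w6c.png

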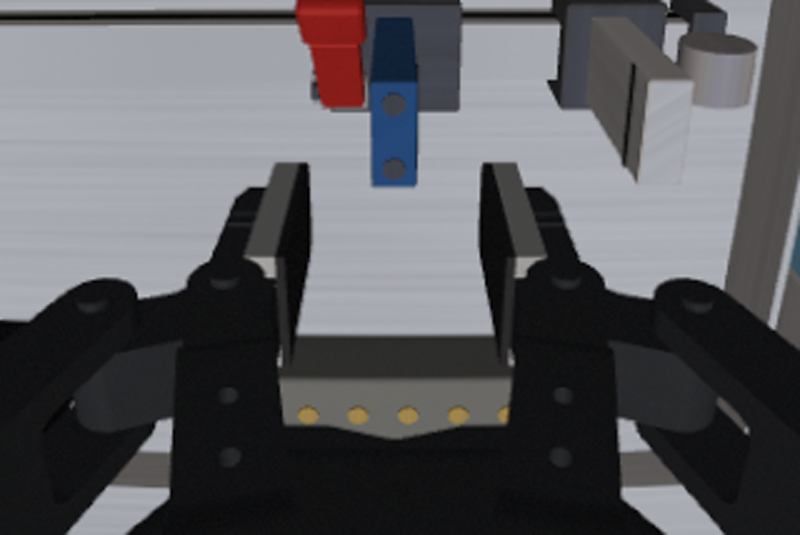

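View pics/s6c.png

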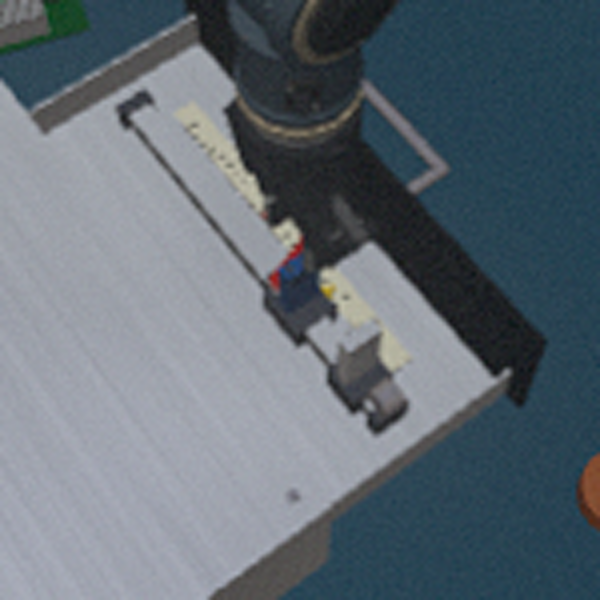

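The wrist view shows the blue leg top at crop (394,137), centred between the pads (308 and 481), with the red lever on its left.

```bash
python3 - <<'E'
from h import *
im=load('w6.png')
f=lambda a,b:(100+(a+.5)/2.5-.5,170+(b+.5)/2.5-.5)
print(torack(at_z(im,*f(394,135),.11)).round(4),torack(at_z(im,*f(394,185),.11)).round(4),torack(at_z(im,*f(394,83),.11)).round(4))
print(proj(im,[rack([-.094,.06,.142])]))
E
```

```text
[-0.0931  0.0604  0.11  ] [-0.0787  0.0603  0.11  ] [-0.1073  0.0604  0.11  ]
[[256.51503125 246.98388019]]
```

```bash
python3 -m inch '[[[20,0.4,3],[0,0,0]],[[38,0.6,3],[0,0,0]],[[45,0.6,3],[0,0,0]],[[45,0.6,3],[0,0,0]]]'
python3 -m inch '[[[0,0,0],[0,0,0]],[[0,0,0],[0,0,0]],[[0,0,0],[0,0,0]],[[0,0,0],[0,0,0]]]' 0
python3 -c "
from h import *
plan(rack([-.091,.06-.0852,.097]),RYAW+np.pi/2);snap('wrist','w7.png')
im=load('w7.png');c=cv2.resize(im['color'][100:384,60:440],None,fx=2.1,fy=2.1,interpolation=cv2.INTER_CUBIC);cv2.imwrite('pics/w7c.png',c)"
```

```text
time_s: 13.38
eef_pos: [0.6329, 0.0742, 0.0972]
eef_rot: [0.017, 0.708, -0.017, 0.706]
wrist_force: [0.3, -0.1, 0.0]
gripper_width: 0.0364
time_s: 13.88
eef_pos: [0.6339, 0.0733, 0.099]
eef_rot: [0.017, 0.707, -0.017, 0.707]
wrist_force: [-1.5, -3.5, 5.1]
gripper_width: 0.0098
t 13.875 shift [  2.1 -84.7  -1. ] turn [-0.05  0.06  0.04] F [-1.5 -3.5  5.1] w 9.8 tcp [0.6339 0.0733 0.099 ] rack [-0.0899  0.0595  0.099 ]
```

View pics/w7c.png

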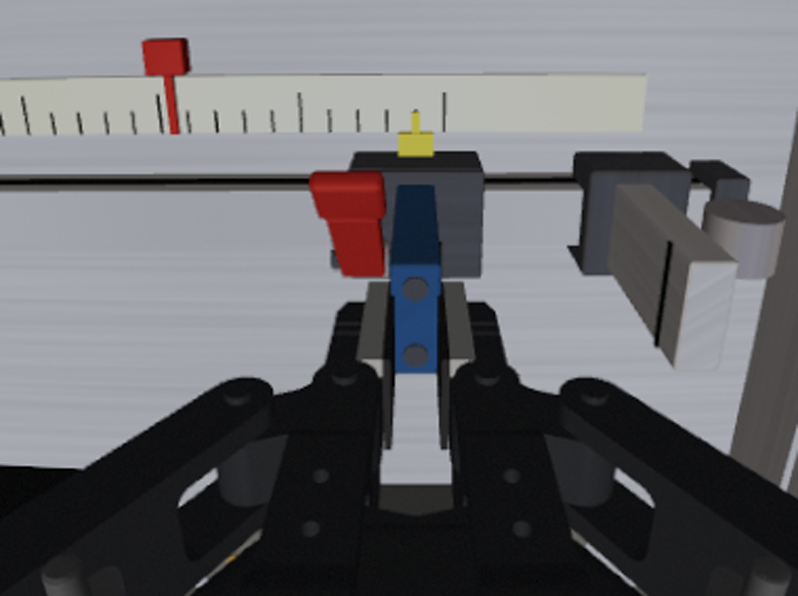

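```bash
python3 - <<'E'
from h import *
im=load('w7.png')
f=lambda a,b:(60+(a+.5)/2.1-.5,100+(b+.5)/2.1-.5)
for n,p,z in[('index',f(171.5,103),.027),('ptr',f(415,115),.03)]: print(n,torack(at_z(im,*p,z)).round(4))
E
```

```text
index [-0.1299 -0.0248  0.027 ]
ptr [-0.1259  0.0602  0.03  ]
```

```bash
python3 -m inch '[[[0,-6,0],[0,0,0]],[[0,-18,0],[0,0,0]],[[0,-32,0],[0,0,0]],[[0,-46,0],[0,0,0]],[[0,-60,0],[0,0,0]],[[0,-73,0],[0,0,0]],[[0,-82,0],[0,0,0]],[[0,-84.5,0],[0,0,0]]]'
python3 -m inch '[[[0,0,0],[0,0,0]],[[0,0,0],[0,0,0]]]'
python3 -c "
from h import *
plan(rack([-.091,-.025,.097]),RYAW+np.pi/2);snap('wrist','w8.png')
im=load('w8.png');c=cv2.resize(im['color'][100:384,60:440],None,fx=2.1,fy=2.1,interpolation=cv2.INTER_CUBIC);cv2.imwrite('pics/w8c.png',c)"
```

```text
time_s: 14.92
eef_pos: [0.6303, -0.0072, 0.099]
eef_rot: [0.018, 0.706, -0.015, 0.707]
wrist_force: [-0.5, 4.4, 5.1]
gripper_width: 0.0098
time_s: 15.18
eef_pos: [0.6303, -0.0069, 0.099]
eef_rot: [0.018, 0.706, -0.015, 0.707]
wrist_force: [-1.3, 3.4, 6.2]
gripper_width: 0.0102
t 15.175 shift [ 2.  -4.3 -1.3] turn [ 0.08  0.08 -0.24] F [-1.3  3.4  6.2] w 10.2 tcp [ 0.6303 -0.0069  0.099 ] rack [-0.0897 -0.0207  0.099 ]
```

View pics/w8c.png

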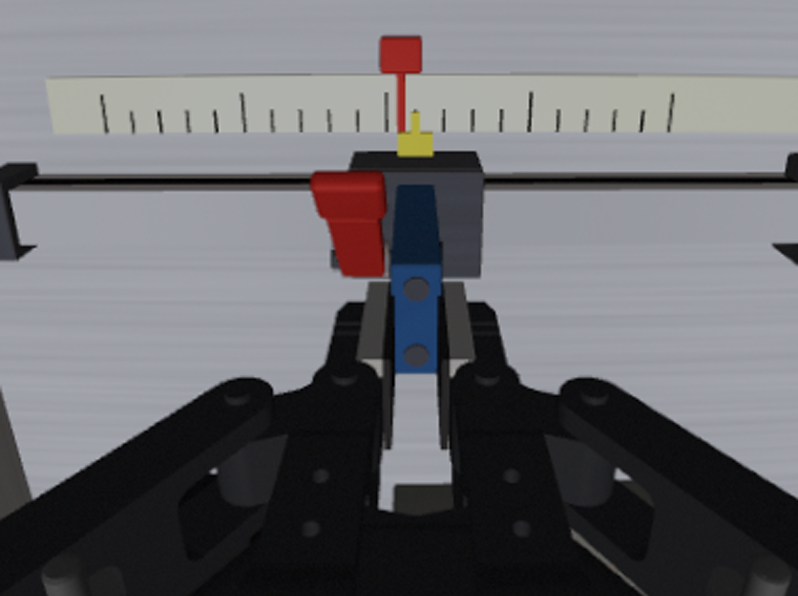

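The pointer (crop x 415) is still about 5 mm left-y of the index line (401), because the arm yields to the spring. I'll correct by 5 mm.

```bash
python3 -m inch '[[[0,-3,0],[0,0,0]],[[0,-5,0],[0,0,0]],[[0,-5,0],[0,0,0]],[[0,-5,0],[0,0,0]]]'
python3 -c "
from h import *
plan(rack([-.091,-.025,.097]),RYAW+np.pi/2);snap('wrist','w9.png')
im=load('w9.png');c=cv2.resize(im['color'][100:240,180:340],None,fx=5,fy=4,interpolation=cv2.INTER_CUBIC);cv2.imwrite('pics/w9c.png',c)"
```

```text
time_s: 15.72
eef_pos: [0.6301, -0.0116, 0.099]
eef_rot: [0.018, 0.706, -0.015, 0.707]
wrist_force: [-1.0, 4.1, 5.4]
gripper_width: 0.0101
t 15.725 shift [ 2.   0.4 -1.3] turn [ 0.09  0.08 -0.25] F [-1.   4.1  5.4] w 10.1 tcp [ 0.6301 -0.0116  0.099 ] rack [-0.0897 -0.0254  0.099 ]
```

View pics/w9c.png

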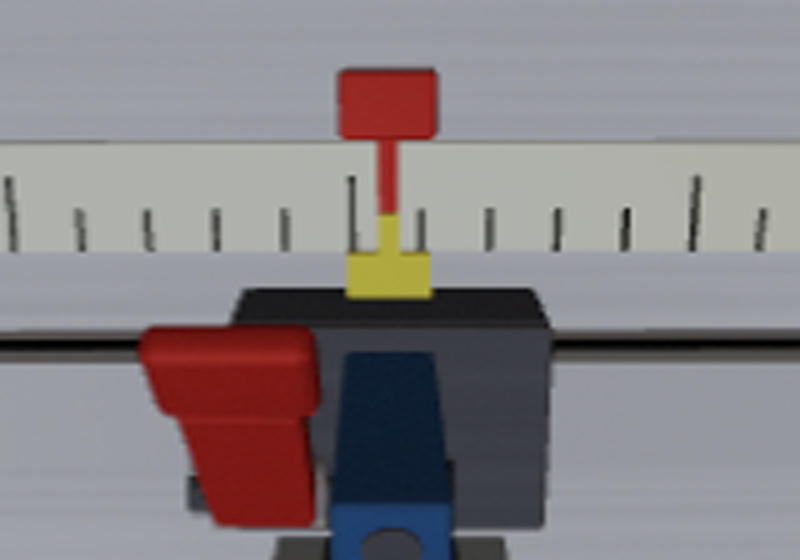

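The pointer is on the index line (both at crop x ~388). I'll loosen the grip slightly, so the fingers can slide while the +y finger still holds the leg, and lower in steps.

```bash
python3 -m inch '[[[0,-1,0],[0,0,0]],[[0,-1,0],[0,0,0]],[[3,-1,0],[0,0,0]],[[6,-1,0],[0,0,0]],[[6,-1,0],[0,0,0]]]' 12
cat > look.py <<'E'
from h import *
import sys
n=sys.argv[1]
plan(rack([-.091,-.025,.063]),RYAW+np.pi/2);im=snap('wrist',n+'.png')
c=cv2.resize(im['color'][60:300,160:360],None,fx=3,fy=2.5,interpolation=cv2.INTER_CUBIC);cv2.imwrite('pics/'+n+'c.png',c)
E
python3 look.py w10
```

```text
time_s: 16.4
eef_pos: [0.6288, -0.016, 0.0915]
eef_rot: [0.017, 0.707, -0.017, 0.707]
wrist_force: [1.1, 4.4, -1.9]
gripper_width: 0.0119
t 16.4 shift [28.5  4.9 -0.1] turn [-0.02 -0.06  0.  ] F [ 1.1  4.4 -1.9] w 11.9 tcp [ 0.6288 -0.016   0.0915] rack [-0.0908 -0.0299  0.0915]
```

View pics/w10c.png

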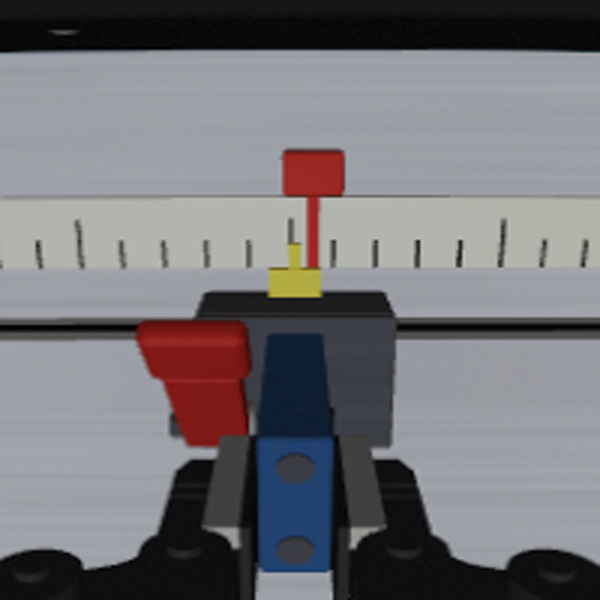

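Loosening let the arm settle at its commanded pose, so the pointer (294) is now 4.5 mm past the line (313). I'll correct by +4.5 mm before lowering further.

```bash
python3 -m inch '[[[0,2.5,0],[0,0,0]],[[0,4.4,0],[0,0,0]],[[0,4.4,0],[0,0,0]],[[0,4.4,0],[0,0,0]]]'; python3 look.py w11
```

```text
time_s: 16.95
eef_pos: [0.6288, -0.0113, 0.0919]
eef_rot: [0.017, 0.707, -0.017, 0.706]
wrist_force: [0.6, 4.3, -3.4]
gripper_width: 0.0121
t 16.95 shift [28.9  0.2  0. ] turn [-0.   -0.08 -0.02] F [ 0.6  4.3 -3.4] w 12.1 tcp [ 0.6288 -0.0113  0.0919] rack [-0.091  -0.0252  0.0919]
```

View pics/w11c.png

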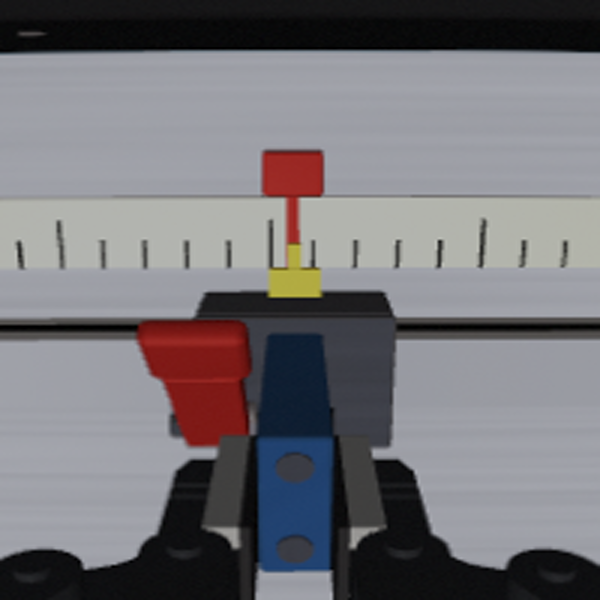

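Aligned (pointer and line both at ~293). Lowering.

```bash
python3 -m inch '[[[3,0,0],[0,0,0]],[[6,0,0],[0,0,0]],[[9,0,0],[0,0,0]],[[9,0,0],[0,0,0]]]'; python3 look.py w12
```

```text
time_s: 17.5
eef_pos: [0.6299, -0.0117, 0.0833]
eef_rot: [0.017, 0.707, -0.017, 0.707]
wrist_force: [1.2, 4.3, 0.9]
gripper_width: 0.0122
t 17.5 shift [20.3  0.6 -1.1] turn [-0.02  0.06 -0.  ] F [1.2 4.3 0.9] w 12.2 tcp [ 0.6299 -0.0117  0.0833] rack [-0.0899 -0.0256  0.0833]
```

View pics/w12c.png

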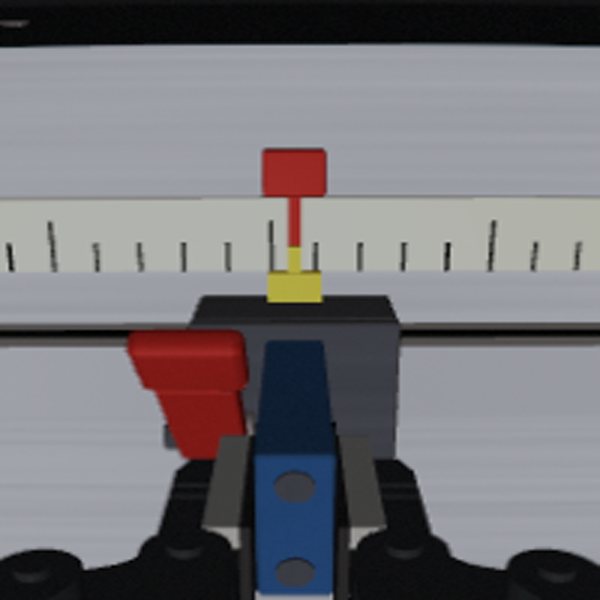

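```bash
python3 -m inch '[[[3,0,0],[0,0,0]],[[6,0,0],[0,0,0]],[[9,0,0],[0,0,0]],[[9,0,0],[0,0,0]]]'; python3 look.py w13
```

```text
time_s: 18.05
eef_pos: [0.6297, -0.0117, 0.0743]
eef_rot: [0.017, 0.707, -0.017, 0.707]
wrist_force: [0.5, 5.0, 2.5]
gripper_width: 0.0119
t 18.05 shift [11.3  0.6 -0.9] turn [-0.01  0.04  0.  ] F [0.5 5.  2.5] w 11.9 tcp [ 0.6297 -0.0117  0.0743] rack [-0.0901 -0.0256  0.0743]
```

View pics/w13c.png

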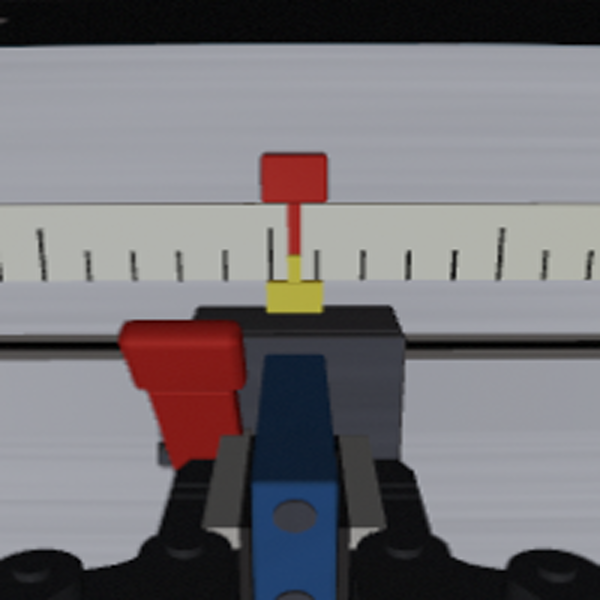

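```bash
python3 -m inch '[[[3,0,0],[0,0,0]],[[6,0,0],[0,0,0]],[[8,0,0],[0,0,0]],[[8,0,0],[0,0,0]]]'; python3 look.py w14
```

```text
time_s: 18.6
eef_pos: [0.6298, -0.0117, 0.0672]
eef_rot: [0.017, 0.707, -0.017, 0.707]
wrist_force: [-0.5, 4.9, 7.6]
gripper_width: 0.0121
t 18.6 shift [ 4.2  0.6 -1. ] turn [-0.02  0.05 -0.02] F [-0.5  4.9  7.6] w 12.1 tcp [ 0.6298 -0.0117  0.0672] rack [-0.09   -0.0256  0.0672]
```

View pics/w14c.png

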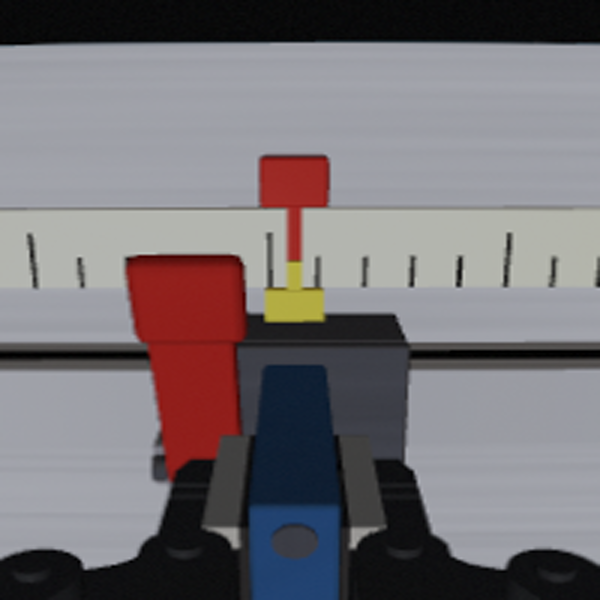

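The lever is turning down while the pointer stays on the line (both at ~293). Continuing.

```bash
python3 -m inch '[[[3,0,0],[0,0,0]],[[6,0,0],[0,0,0]],[[8,0,0],[0,0,0]],[[8,0,0],[0,0,0]]]'; python3 look.py w15
```

```text
time_s: 19.15
eef_pos: [0.6329, -0.0119, 0.0628]
eef_rot: [0.017, 0.704, -0.016, 0.71]
wrist_force: [-1.2, 4.5, 23.9]
gripper_width: 0.0117
t 19.15 shift [-0.2  0.6 -4.1] turn [-0.02  0.44 -0.06] F [-1.2  4.5 23.9] w 11.7 tcp [ 0.6329 -0.0119  0.0628] rack [-0.0869 -0.0256  0.0628]
```

View pics/w15c.png

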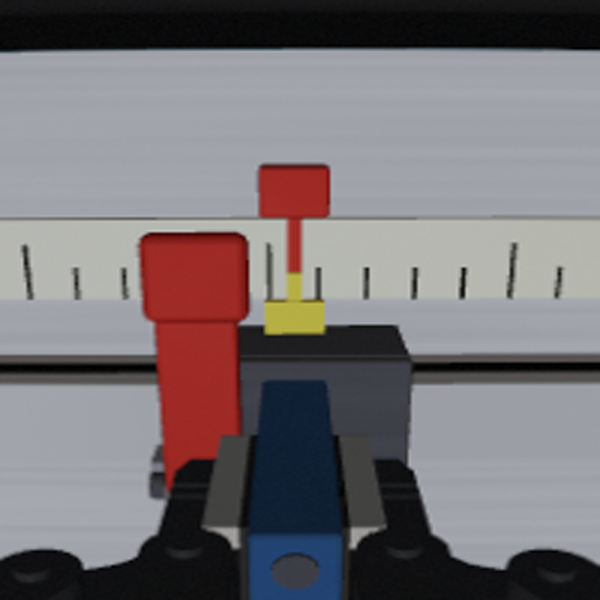

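```bash
python3 - <<'E'
from h import *
im=load('w15.png')
def cr(P): p=proj(im,[rack(P)])[0]; return ((p-[160,60])*[3,2.5]).round(0)
ly=-.0252
for lx in(-.093,-.095):
    print(lx,'ptr',cr([lx-.034,ly,.03]),'clipline',cr([-.1285,ly,.027]))
    for a in(0,.07,.15,.3,.5):
        # upper face 6mm above arm axis; end at 58mm
        x=lx+.008-.058*np.cos(a)+.006*np.sin(a)*0-.006*np.sin(a)*(-1); z=.057+.058*np.sin(a)+.006*np.cos(a)
        print(a,cr([x,ly-.0165,z]))
E
```

```text
-0.093 ptr [290. 249.] clipline [290. 241.]
0 [186. 207.]
0.07 [183. 214.]
0.15 [180. 224.]
0.3 [174. 250.]
0.5 [166. 298.]
-0.095 ptr [290. 241.] clipline [290. 241.]
0 [186. 197.]
0.07 [183. 203.]
0.15 [180. 213.]
0.3 [173. 238.]
0.5 [166. 286.]
```

```bash
python3 -m inch '[[[1.5,0,0],[0,0,0]],[[3,0,-1],[0,0,0]],[[3,0,-1],[0,0,0]]]'; python3 look.py w16
```

```text
time_s: 19.58
eef_pos: [0.6345, -0.012, 0.0626]
eef_rot: [0.017, 0.702, -0.016, 0.712]
wrist_force: [-1.5, 5.7, 33.9]
gripper_width: 0.0122
t 19.575 shift [-0.5  0.6 -5.7] turn [-0.01  0.77 -0.09] F [-1.5  5.7 33.9] w 12.2 tcp [ 0.6345 -0.012   0.0626] rack [-0.0853 -0.0256  0.0626]
```

View pics/w16c.png

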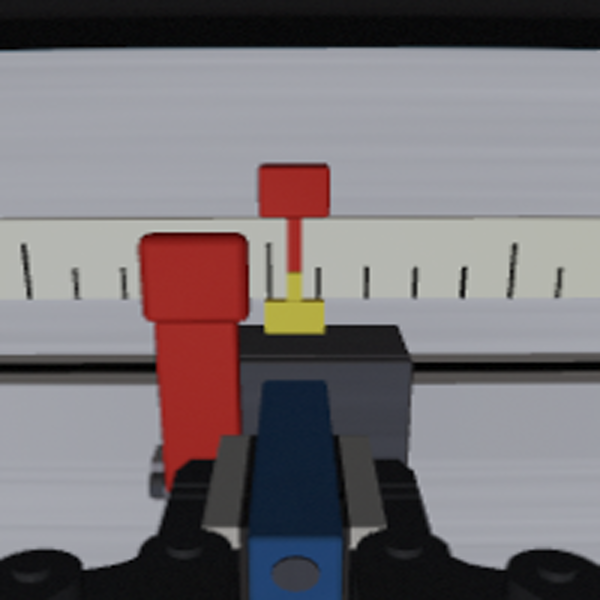

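Pressing with 10 N more changed nothing, so it's on a stop. The fingers have drifted toward the pin, though, so I'll shift them toward the free end for better leverage and press again.

```bash
python3 -m inch '[[[-5,0,0],[0,0,0]],[[-9,0,0],[0,0,0]],[[-9,0,-4],[0,0,0]],[[-9,0,-8],[0,0,0]],[[-9,0,-8],[0,0,0]],[[-6,0,-8],[0,0,0]],[[-3,0,-8],[0,0,0]],[[-3,0,-8],[0,0,0]]]'; python3 look.py w17
```

```text
time_s: 20.62
eef_pos: [0.624, -0.0115, 0.0627]
eef_rot: [0.017, 0.704, -0.016, 0.71]
wrist_force: [-1.4, 4.9, 22.0]
gripper_width: 0.0121
t 20.625 shift [-0.3  0.6  4.8] turn [-0.01  0.42 -0.06] F [-1.4  4.9 22. ] w 12.1 tcp [ 0.624  -0.0115  0.0627] rack [-0.0958 -0.0256  0.0627]
```

View pics/w17c.png

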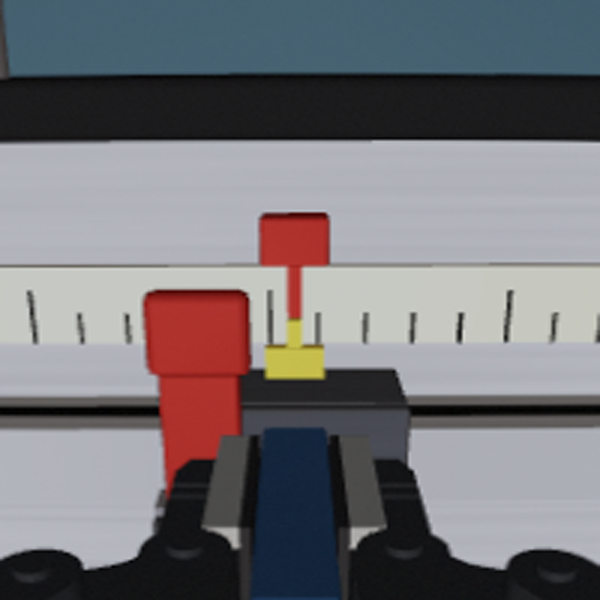

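The tip height is the same 0.0627 m at about 23 mm from the pin, so the arm is level. Pointer and line are both at ~294. Now the firm grip.

```bash
python3 -m inch '[[[0,1,0],[0,0,0]],[[0,1,0],[0,0,0]],[[0,1,0],[0,0,0]],[[0,1,0],[0,0,0]],[[0,1,0],[0,0,0]],[[0,1,0],[0,0,0]]]' 0; python3 look.py w18; python3 -c "
from h import *
im=snap('scene','s18.png');snap('top','t18.png');c=cv2.resize(im['color'][140:300,160:340],None,fx=4.4,fy=3.7,interpolation=cv2.INTER_CUBIC);cv2.imwrite('pics/s18c.png',c)"
```

```text
time_s: 21.42
eef_pos: [0.6239, -0.0114, 0.0628]
eef_rot: [0.017, 0.704, -0.017, 0.71]
wrist_force: [-0.4, 4.5, 23.4]
gripper_width: 0.0114
t 21.425 shift [-0.2  0.6  4.9] turn [-0.04  0.43 -0.  ] F [-0.4  4.5 23.4] w 11.4 tcp [ 0.6239 -0.0114  0.0628] rack [-0.0959 -0.0256  0.0628]
```

View pics/w18c.png

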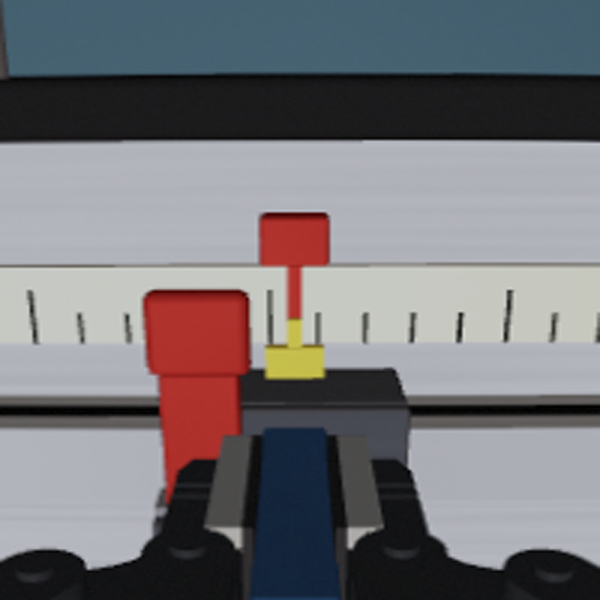

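View pics/t18.png

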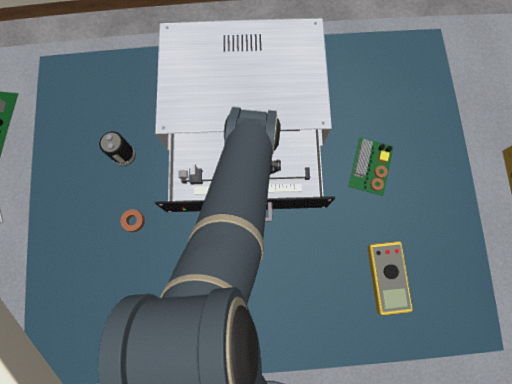

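View pics/s18c.png

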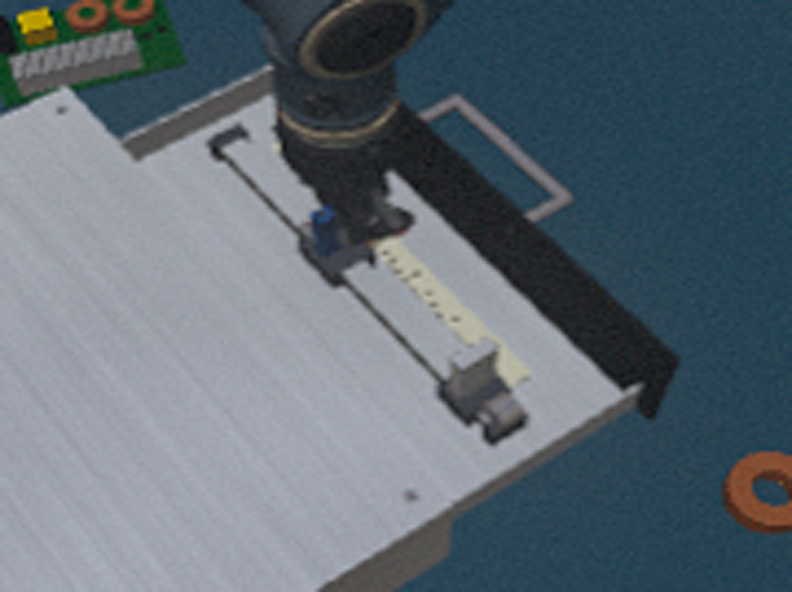

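Pointer and line are still together at ~294 and the drawer is out; the bystanders look unmoved. The width reads 11.4 mm against ~10 mm in earlier grips, so I'll ease the downward push a little, let the fingers settle and check.

```bash
python3 -m inch '[[[-4,0,0],[0,0,0]],[[-4,0,0],[0,0,0]],[[-4,0,0],[0,0,0]],[[-4,0,0],[0,0,0]]]' 0;  python3 -m inch '[[[0,1,0],[0,0,0]],[[0,2,0],[0,0,0]],[[0,2,0],[0,0,0]]]'; python3 -m inch '[[[0,0,0],[0,0,0]],[[0,0,0],[0,0,0]],[[0,0,0],[0,0,0]]]'; python3 look.py w19
```

```text
time_s: 22.08
eef_pos: [0.621, -0.0113, 0.0629]
eef_rot: [0.017, 0.707, -0.017, 0.707]
wrist_force: [-0.8, 3.1, 6.8]
gripper_width: 0.0111
time_s: 22.45
eef_pos: [0.621, -0.0113, 0.0629]
eef_rot: [0.016, 0.706, -0.018, 0.707]
wrist_force: [0.4, -0.7, 6.7]
gripper_width: 0.0113
time_s: 22.82
eef_pos: [0.621, -0.0113, 0.0629]
eef_rot: [0.016, 0.706, -0.018, 0.707]
wrist_force: [-0.7, -0.1, 7.9]
gripper_width: 0.0114
t 22.825 shift [-0.1  0.6  7.8] turn [-0.12  0.07  0.17] F [-0.7 -0.1  7.9] w 11.4 tcp [ 0.621  -0.0113  0.0629] rack [-0.0988 -0.0256  0.0629]
```

View pics/w19c.png

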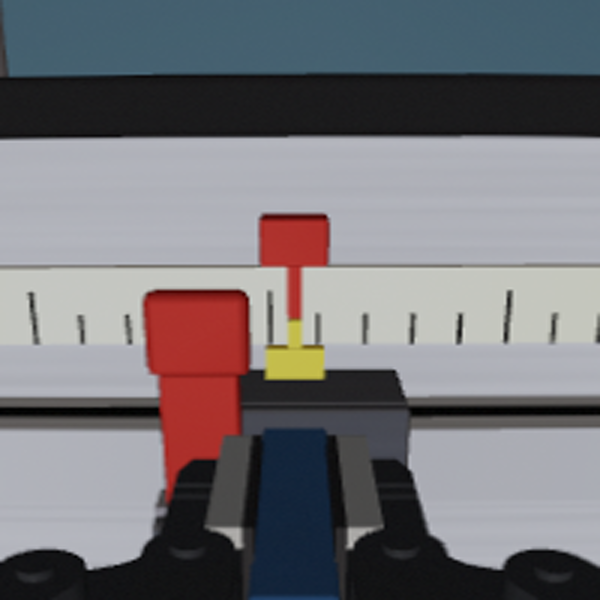

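A 2 mm sideways command moved nothing, so the leg is clamped and gripped firmly. Pointer and line are together and the lever is flat. Handing in.

```bash
python3 -c "
from plant import bot
print(bot.sign_off())"
```

```text
the job is handed in; nothing more can be done
None
```

I pulled the drawer out, drew the leg to the index line and closed its cam lever. I handed in with the locked leg still gripped, at about 23 s of the 54 s allowed. The hand-in gave no verdict.

**How it went**
- **Drawer:** after the first pull the images showed it about 171 mm out, while the arm had travelled 177 mm. I hooked the handle again and pulled until it stopped hard at about 14 N. After that the images still put the handle about 4 mm short of the full 180 mm; I put that down to camera error.
- **Leg:** I gripped it and drew it about 85 mm to the line, with a 5 mm correction because the arm yielded to the spring. When I loosened the grip to slide down the leg, the pointer went about 4.5 mm past the line. I brought it back before pressing the lever, which was still up.
- **Lever:** I pressed it down with the pointer on the line, then firmly gripped the leg.

**Last checks**
- **Pointer:** it matches the red line to well under 1 mm in the last wrist picture.
- **Lever:** the fingertips stopped at 63 mm above the bench, both near the pin and farther out, which is the height of the closed arm. I did not measure its angle exactly; the picture put it within about 0.08 rad of level.
- **Grip:** the fingers stopped at 11.4 mm when told to close fully, where earlier grips of the leg read about 10 mm. A 2 mm sideways command then moved nothing. I did not measure the grip force directly.
- **Bystanders:** all four look unmoved in the pictures, judged by eye.

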